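# Ease the sagging bolt and hold the ink cupboard ajar

### The arm

A 6-joint arm with a two-finger parallel gripper is mounted at the origin on the work surface. World frame = base frame: x ahead of the robot, y to its left, z up, the work surface at z = 0. Lengths are in m, angles in degrees, forces in N, time in s.
With the tool pointing down it reaches from about 0.4 to 0.825 m from the base axis. Payload 7 kg.
Tool frame: the origin (TCP) lies midway between the tips of the shut fingers; the grasp point (between the pads) lies 19 mm behind it; z points along the fingers, y is the line along which they close (so a half turn about z gives the same grasp; the last joint's range is limited). The gripper opens to 88 mm and grips with 3 to 60 N. Pads are 19 mm wide; open, the fingers measure 130 mm over their backs; the gripper's body (78 mm by 193 mm) begins 47 mm behind the grasp point.
Start: joints at [92.997, 20.546, 0.682, 0, -70.136, -16.507], TCP at [0.158, 0.656, 0.227] pointing down, gripper open.
Joint ranges: [-176.03, 176.03], [-82.01, 121.73], [-58.28, 71.71], [-173.87, 95.51], [-174.79, -0.11], [-173.66, 173.66]. Speed limits (degrees/s): [136.94, 136.94, 172.46, 180, 180, 180].

### API

Orientations are given as a 3x3 rotation matrix whose columns are the frame's x, y, z axes.
In Python, from rig import robot gives the robot as it stands. Calls block until the motion is done:
- robot.goto(position, orientation): joint-space move of the TCP to a pose.
- robot.servo_line(position, ori=None, speed=0.15): straight line of the TCP; ori=None keeps the orientation; speed is the mean speed in m/s.
- robot.movej(angles): joint-space move.
- robot.move_gripper(opening): opening from 0.0 (shut) to 1.0 (fully open); the grip force is fixed at half the most; returns when the fingers have stopped.
- robot.dwell(seconds).
- robot.ik(position, orientation): joint angles nearest the present ones, or None.
- robot.grab_frame(name): name is "scene" or "top"; returns (picture, depth): 480x640x3 uint8, red, green, blue; 480x640 float32, m along the optical axis (not along the pixel's ray), 0 where there is no reading.
- robot.camera_info(name): a dict with "vfov" (degrees; the focal length in pixels is half the picture's height over the tangent of half this angle, whatever the lens; pixels are square), "cx", "cy" (the principal point, pixels), "view" (4x4, takes a point from world to camera coordinates). Camera axes: x right, y down, z forward; pixel columns grow to the right and rows downward; lengths in m; the calibration is good to about 2 mm. A picture is of the moment at which its call begins. camera_info takes no time and is no camera call.
A pose or a line that the arm cannot do raises robot.Unreachable and nothing moves.
- robot.job_done(): hands the job in; it is judged then, once.
Readings, each from a call of its own:
- robot.read_t(): time.
- robot.read_qpos(): joint angles.
- robot.read_qvel(): joint speeds.
- robot.read_effort(): joint torques, N m.
- robot.read_position(): TCP position.
- robot.read_tcp_rot(): TCP orientation.
- robot.read_force(): force on the tool from outside, world axes, zero at the start.
- robot.read_ft_torque(): the same for the moment, N m.
- robot.read_grip_width(): opening from 0.0 (shut) to 1.0 (fully open).
- robot.read_finger_force(): force on a finger pad.
Only numpy, scipy, OpenCV 4.12 (cv2) and the standard library are available. Lean on these libraries where they do the work, as an engineer would, in place of code of your own. Each camera call takes 0.05 s, during which the arm holds its last target. There are 200 camera calls.

### The job

Open the mesh door of the small wooden ink cupboard: its barrel bolt sags from one loose screw and the keeper's bent-up lip sits in a worn notch under the rod, so take the bolt's knob, lift the bolt over the lip while drawing it fully back, and do not force it against the keeper. Then pull the door open against its closing spring by about a hand's breadth (some 10 cm at its free edge) and finish while still holding it ajar there with the gripper, without letting go. Leave everything else on the desk and on the cupboard standing where it is.

Things in the scene. Friction and masses are not known exactly. Their poses are not given: they have to be found in the camera images.
- cupboard: Pale wooden cupboard fixed to the desk, 200 deep (its x) x 320 wide (its y) x 270 mm high; origin at the centre of its underside. Its front, with the door, looks along its own -x and lies at x = -0.100; z up. Its place and yaw vary from start to start.
- door: Inset mesh door, leaf 243 wide x 218 high x 18 mm thick, lower edge 32 mm above the desk; cupboard top 20 mm above its upper edge, flush with its face. Origin at the middle of its lower edge, in the plane of the outer face; y along the leaf to the free edge, -x out of the front. The vertical hinge line is at y = -0.122 of it. The bolt is on its outer face.
- door_hinge (a joint): Opening angle of the door, rad; 0 shut, to 1.7; grows as the free edge comes out of the front (seen from above the door turns anticlockwise). Spring hinges shut it when let go: closing moment 0.35 N m when shut, 0.5 N m per rad more as it opens. 0.42 rad is about 10 cm at the free edge.
- door_free_corner (a point): Top corner of the door's outer face at its free edge, 244 mm from the hinge line, at y = +0.122 of the door.
- knob (a point): Centre of the bolt's knob: steel cylinder 18 mm in diameter, 26 mm long, standing straight out of the door (axis along the door's x), 49 mm from the face on a 10 mm stem; the barrels beside it reach 22 mm from the face. Fixed to the 12 mm rod, 106 mm from bolt_pivot when shut. About 45 mm below the cupboard's top; it can be pinched from above across the door's y.
- bolt_pivot (a point): The loose rear screw, on the door's outer face, about which the whole bolt (152 mm plate, barrels, rod, knob) turns; 100 mm from the hinge line, 232 mm above the desk. The rod's axis passes at this height, so the bolt is level when the knob is level with this point.
- bolt_lift (a joint): Angle by which the bolt is turned up about bolt_pivot from its sagging rest, rad: 0 sagging (nose down), 0.07 level, 0.115 upper stop. It falls back to 0 under its own weight (about 2 N at the knob). While the rod is in the keeper its nose clears the lip from about 0.045 on; 0.07 lifts the knob about 7.5 mm.
- bolt_slide (a joint): How far the rod is drawn back along itself towards the hinge side (door's -y), m: 0 shut, 0.036 fully back against its stop, friction about 1.5 N. Without lifting, it catches on the lip after 2 mm. The nose is out of the keeper, and the door free, from about 0.021 on.
- lip_top (a point): Middle of the top edge of the keeper's bent-up lip, a 4 mm thick, 18 mm wide steel tongue at the keeper's door-side edge, across the rod, sitting in the 9 mm long, 6 mm deep notch under the rod; the 14 mm nose of the rod beyond the notch catches behind it.
- keeper: Steel strap keeper, 14 mm wide, 65 mm high, standing 25 mm out from the post beside the door's free edge; it surrounds the rod's nose. Origin on the post's face at the height of bolt_pivot.
- square_ink: Bystander, to be left alone: square black-ink bottle, 46 x 46 mm, 75 mm tall; origin at its underside's centre.
- dropper_ink: Bystander, to be left alone: slim brown dropper bottle, 34 mm diameter, 96 mm tall; origin at its underside's centre.
- nib_dish: Bystander, to be left alone: low white dish, 64 mm across, 20 mm high; origin at its underside's centre.
- brush: Bystander, to be left alone: flat paint brush, 200 mm long, lying on the desk; origin at its underside's centre.
- brown_jar: Bystander, to be left alone: brown glass jar, 60 mm diameter, 90 mm tall, standing on the cupboard's top towards its back; origin at its underside's centre.
- water_pot: Bystander, to be left alone: white water cup, 80 mm across, 85 mm tall; origin at its underside's centre.
- tub: Bystander, to be left alone: lidded round tub, 86 mm across, 97 mm tall; origin at its underside's centre.

How it is judged:
By the outcome, as a careful person would: the job done as asked, in the order asked, and still so for the second after the job is handed in, while the arm keeps its last pose, push and grip.
It also fails if it takes over 38 s, if anything falls off the work surface, if the arm or the gripper's body presses on something with over 40 N, if the wrist force passes 120 N, or if a joint passes its speed limit or range.

## Working session

There is one attempt and no reset: what is moved stays moved. The work goes in short steps, each a Python script; the robot and the scene stay as the last script left them, time stands still between calls to the robot, and variables do not carry over. Pictures are saved under pics/ and viewed, at most 10 in all, crops included, and the job is handed in when it is done.

```bash
mkdir -p pics; ls; python3 - <<'E'
from rig import robot
import cv2,numpy as np
for n in("scene","top"):
    p,d=robot.grab_frame(n); np.savez(f"{n}.npz",p=p,d=d); cv2.imwrite(f"pics/{n}0.png",p[...,::-1])
    i=robot.camera_info(n); print(n,i["vfov"],i["cx"],i["cy"],np.round(i["view"],4).tolist(),(d>0).mean())
print(robot.read_t(),robot.read_tcp_rot().round(3).tolist() if hasattr(robot.read_tcp_rot(),'round') else robot.read_tcp_rot())
E
```

```text
pics
scene 45.53337708781041 316.92448525106664 245.779706499604 [[0.6284, 0.7778, 0.011, -0.2757], [0.4382, -0.3423, -0.8311, -0.1588], [-0.6427, 0.5271, -0.556, 1.8934], [0.0, 0.0, 0.0, 1.0]] 0.9911067708333333
top 45.89655417684018 326.3063451261015 244.55070622632343 [[-0.0176, -0.9998, -0.0046, -0.1179], [-0.9866, 0.0181, -0.1623, 0.6306], [0.1623, 0.0016, -0.9867, 1.4038], [0.0, 0.0, 0.0, 1.0]] 0.9959928385416666
0.1 [[0.972, -0.234, -0.0], [-0.234, -0.972, -0.002], [0.0, 0.002, -1.0]]
```

View pics/scene0.png

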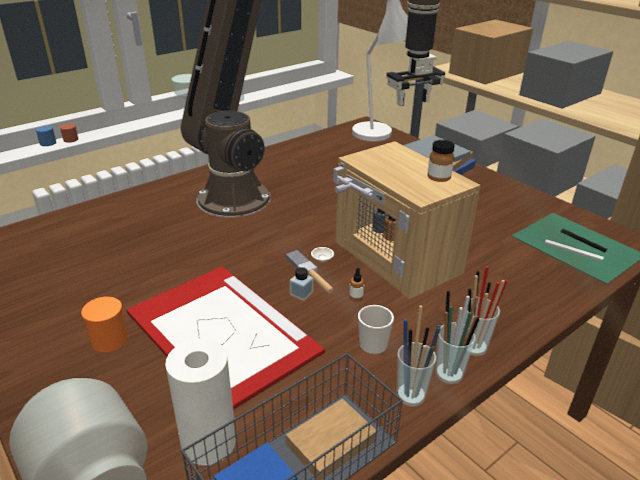

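View pics/top0.png

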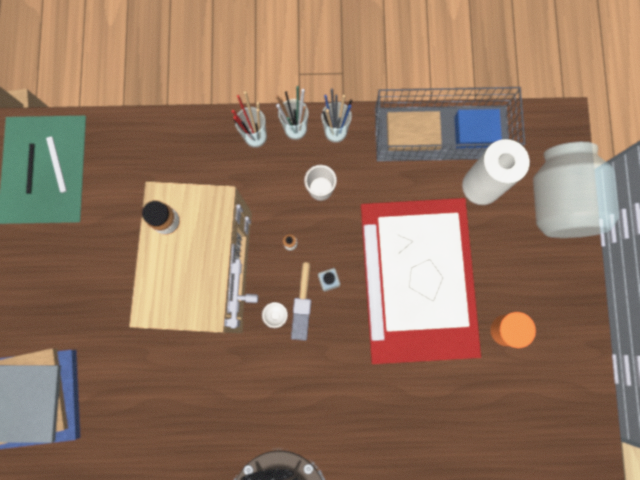

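The scene view shows the cupboard with its front facing world -y, the bolt at about (355,187) and a keeper near (340,172). The top view shows the cupboard's top spanning (133..235,182..330), the knob at (250,298), the keeper at about (233,322) and the hinges near (242,220). So the free edge is on the robot's side.

```bash
cat > h.py <<'E'
import numpy as np,cv2
from rig import robot
def K(n):
    i=robot.camera_info(n); f=240/np.tan(np.radians(i["vfov"]/2)); return f,i["cx"],i["cy"],np.array(i["view"])
def cloud(n,d):
    f,cx,cy,V=K(n); v,u=np.mgrid[:480,:640]
    c=np.stack([(u-cx)/f*d,(v-cy)/f*d,d],-1); return (c-V[:3,3])@V[:3,:3]
def ray(n,u,v):
    f,cx,cy,V=K(n); r=V[:3,:3].T@np.array([(u-cx)/f,(v-cy)/f,1]); return -V[:3,:3].T@V[:3,3],r
def onz(n,u,v,z):
    o,r=ray(n,u,v); return o+r*(z-o[2])/r[2]
def tri(a,b):
    (o1,r1),(o2,r2)=ray("top",*a),ray("scene",*b)
    s=np.linalg.lstsq(np.c_[r1,-r2],o2-o1,rcond=None)[0]; p,q=o1+s[0]*r1,o2+s[1]*r2
    return (p+q)/2,np.linalg.norm(p-q)
def pix(n,P):
    f,cx,cy,V=K(n); c=V[:3,:3]@P+V[:3,3]; return c[0]/c[2]*f+cx,c[1]/c[2]*f+cy
E
python3 - <<'E'
from h import *
T=np.load("top.npz");S=np.load("scene.npz")
for n,D in(("top",T),("scene",S)):
    P=cloud(n,D["d"]); m=(abs(P[...,2]-.27)<.012)&(abs(P[...,0]-.45)<.25)&(abs(P[...,1]-.3)<.25)
    m=cv2.morphologyEx(m.astype(np.uint8),cv2.MORPH_OPEN,np.ones((5,5)))
    Q=P[m>0]; r=cv2.minAreaRect(Q[:,:2].astype(np.float32)); print(n,m.sum(),np.median(Q[:,2]),r,cv2.boxPoints(r).round(4).tolist())
a=T["p"][190:345,185:265];cv2.imwrite("pics/topc.png",cv2.resize(a[...,::-1],None,fx=3.8,fy=3.8,interpolation=cv2.INTER_CUBIC))
a=S["p"][150:220,320:425];cv2.imwrite("pics/scenec.png",cv2.resize(a[...,::-1],None,fx=7,fy=7,interpolation=cv2.INTER_CUBIC))
E
```

```text
top 11068 0.27137972928827564 ((0.5596749782562256, 0.18217235803604126), (0.20423489809036255, 0.2903653383255005), 86.53889465332031) [[0.40860000252723694, 0.08900000154972076], [0.6984000205993652, 0.07150000333786011], [0.7107999920845032, 0.275299996137619], [0.42089998722076416, 0.2928999960422516]]
scene 3729 0.27128181770444043 ((0.5575864315032959, 0.18121054768562317), (0.20902924239635468, 0.29474765062332153), 86.54680633544922) [[0.4041999876499176, 0.08579999953508377], [0.6984000205993652, 0.06800000369548798], [0.7110000252723694, 0.2766999900341034], [0.41679999232292175, 0.29440000653266907]]
```

View pics/topc.png

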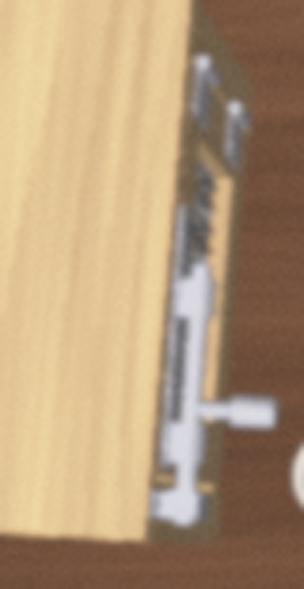

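View pics/scenec.png

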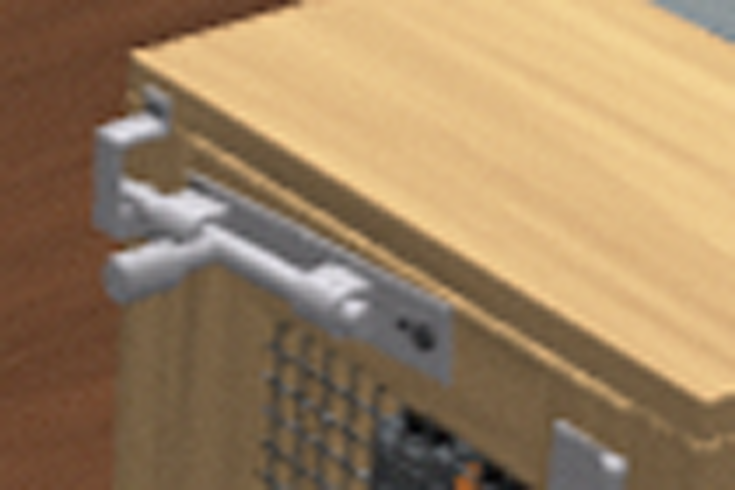

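The crops show the knob's cylinder centred at about (254,413) in the top crop, i.e. (251.5,298.3) in the full picture, and at about (148,269) in the scene crop, i.e. (340.7,188). The x limit of my filter cut off the cupboard's top, so I'll redo that and triangulate the knob.

```bash
python3 - <<'E'
from h import *
T=np.load("top.npz");S=np.load("scene.npz")
for n,D in(("top",T),("scene",S)):
    P=cloud(n,D["d"]); m=(abs(P[...,2]-.27)<.008)&(abs(P[...,0]-.55)<.25)&(abs(P[...,1]-.2)<.16)
    m=cv2.morphologyEx(m.astype(np.uint8),cv2.MORPH_OPEN,np.ones((7,7)))
    # pixel contour -> z=0.27 plane, independent of depth noise
    c=max(cv2.findContours(m,0,cv2.CHAIN_APPROX_NONE)[0],key=cv2.contourArea)[:,0]
    q=np.array([onz(n,u,v,.27)[:2] for u,v in c],np.float32)
    r=cv2.minAreaRect(q); print(n,r,cv2.boxPoints(r).round(4).tolist())
k,e=tri((251.5,298.3),(340.7,188)); print("knob",k,e,pix("top",k),pix("scene",k))
# screw of bolt: bright points
def up(c,s,o): return tuple((np.array(c)+.5)/s-.5+o)
for nm,t,s in(("knob_end",(276,413),(120,280)),("keeper_top_out",(182,505),(110,128)),):
    print(nm,tri(up(t,3.8,np.array([185,190])),up(s,7,np.array([320,150]))))
# pixels in front of the face, high up
P=cloud("top",T["d"]); q=P[280:318,228:262]; 
w=(q[...,2]>.15); Q=q[w]; print(len(Q))
for p,(v,u) in zip(Q,np.argwhere(w)+[280,228]):
    if u>=244 and 290<v<306: print(u,v,p.round(3))
E
```

```text
top ((0.575289249420166, 0.18042433261871338), (0.20141272246837616, 0.31998100876808167), 85.7532730102539) [[0.4083000123500824, 0.09179999679327011], [0.727400004863739, 0.06809999793767929], [0.7422999739646912, 0.26899999380111694], [0.42320001125335693, 0.29269999265670776]]
scene ((0.578697144985199, 0.17456941306591034), (0.21253164112567902, 0.3334333896636963), 85.9396743774414) [[0.4049000144004822, 0.0803999975323677], [0.737500011920929, 0.0568000003695488], [0.7524999976158142, 0.2687999904155731], [0.41990000009536743, 0.2924000024795532]]
knob [0.48223534 0.03942223 0.22651362] 0.001982562002416717 (np.float64(251.14136828188765), np.float64(298.0332725317709)) (np.float64(340.3194664739392), np.float64(188.051826834441))
knob_end (array([0.48186143, 0.02649511, 0.22604866]), np.float64(0.001525229413035019))
keeper_top_out (array([0.42634136, 0.07321486, 0.25288904]), np.float64(0.006470109674957153))
523
245 294 [ 0.392 -0.132  1.487]
246 294 [0.491 0.051 0.226]
247 294 [0.491 0.048 0.234]
248 294 [0.491 0.046 0.231]
249 294 [0.491 0.044 0.227]
250 294 [0.491 0.041 
[... 2162 characters left out ...]
9 300 [0.477 0.042 0.244]
250 300 [0.477 0.041 0.235]
251 300 [0.477 0.039 0.234]
252 300 [0.478 0.037 0.231]
253 300 [0.477 0.034 0.235]
254 300 [0.477 0.032 0.232]
255 300 [0.477 0.03  0.234]
256 300 [0.477 0.028 0.233]
257 300 [0.477 0.026 0.229]
246 301 [0.476 0.05  0.23 ]
247 301 [0.476 0.048 0.231]
248 301 [0.475 0.046 0.232]
249 301 [0.476 0.044 0.228]
250 301 [0.475 0.041 0.23 ]
251 301 [0.475 0.039 0.232]
252 301 [0.475 0.037 0.231]
253 301 [0.475 0.035 0.231]
254 301 [0.475 0.032 0.232]
255 301 [0.475 0.03  0.23 ]
256 301 [0.475 0.028 0.229]
257 301 [0.475 0.026 0.227]
254 302 [0.473 0.033 0.229]
255 302 [0.473 0.031 0.225]
256 302 [0.473 0.028 0.228]
252 303 [ 0.392 -0.132  1.487]
```

The measurements agree:
- **Cupboard:** its top comes out at 0.320 x 0.201 m at z 0.271, with a yaw of about 85.8°.
- **Knob:** it sits at about (0.4825, 0.038, 0.226), 48 mm off the face.

I'll check IK along the whole path and then approach.

```bash
cat >> h.py <<'E'
from scipy.spatial.transform import Rotation as Ro
a=np.radians(-4.2)
Y=-np.array([np.cos(a),np.sin(a),0]); Z=np.array([0,0,1.]); X=np.cross(Y,Z)
KN=np.array([.4825,.0385,.226])
PIV=KN+.049*X-.106*Y; PIV[2]=.232
HIN=KN+.049*X-.206*Y
DEP=.014
def tool(s): return np.c_[np.cross(s*Y,-Z),s*Y,-Z]
def pose(s,lift=0,slide=0,th=0,k=KN,lev=.07):
    Rl=Ro.from_rotvec(X*lift).as_matrix(); Rh=Ro.from_rotvec(Z*th).as_matrix()
    p=k-DEP*Z; rod=Ro.from_rotvec(X*(lift-lev)).apply(Y)
    p=PIV+Rl@(p-PIV)-slide*rod
    return HIN+Rh@(p-HIN),Rh@Rl@tool(s)
E
python3 - <<'E'
from h import *
print(X,PIV,HIN)
for s in(1,-1):
    for a in((0,0,0),(.075,0,0),(.075,.036,0),(.075,.036,.43)):
        p,R=pose(s,*a); q=robot.ik(p,R); print(s,a,p.round(3),None if q is None else np.round(q,1))
E
```

```text
[ 0.0732382   0.99731448 -0.        ] [0.59180401 0.07960516 0.232     ] [0.69153545 0.07228134 0.226     ]
1 (0, 0, 0) [0.482 0.038 0.212] [ 27.9   2.9 -23.9   0.  -63.1 -32.1]
1 (0.075, 0, 0) [0.481 0.039 0.22 ] [ 26.1   5.3 -19.4  -2.3 -69.  -29.4]
1 (0.075, 0.036, 0) [0.517 0.036 0.22 ] [ 24.1   8.8 -15.4  -2.2 -69.6 -27.5]
1 (0.075, 0.036, 0.43) [ 0.548 -0.033  0.22 ] [ 17.1  11.5 -13.    0.3 -69.8   3.2]
-1 (0, 0, 0) [0.482 0.038 0.212] [ 27.9   2.9 -23.9   0.  -63.1 147.9]
-1 (0.075, 0, 0) [0.481 0.039 0.22 ] [ 26.1   5.3 -19.4  -2.3 -69.  150.6]
-1 (0.075, 0.036, 0) [0.517 0.036 0.22 ] [ 24.1   8.8 -15.4  -2.2 -69.6 152.5]
-1 (0.075, 0.036, 0.43) [ 0.548 -0.033  0.22 ] None
```

```bash
python3 - <<'E'
from h import *
p,R=pose(1)
x=robot.read_position(); 
robot.goto([x[0],x[1],.45],robot.read_tcp_rot())
robot.goto(p*[1,1,0]+[-.003,-.04,.45],R)
robot.goto(p*[1,1,0]+np.array([0,0,.28]),R)
print(robot.read_t(),robot.read_position(),robot.read_force())
robot.move_gripper(.5)
robot.servo_line(p+[0,0,.0],speed=.08)
print(robot.read_t(),robot.read_position(),p,robot.read_force())
P,d=robot.grab_frame("scene"); np.savez("s1.npz",p=P,d=d)
P2,d2=robot.grab_frame("top"); np.savez("t1.npz",p=P2,d=d2)
A=cv2.resize(P[130:220,300:405],None,fx=5,fy=5,interpolation=2); B=cv2.resize(P2[230:345,205:270],None,fx=4,fy=4,interpolation=2)
C=np.zeros((460,790,3),np.uint8);C[:450,:525]=A;C[:460,530:790]=B;cv2.imwrite("pics/g1.png",C[...,::-1])
E
```

```text
4.3167 [0.48348789 0.03882165 0.28141262] [-0.28008493  0.49764253  0.58868551]
6.2167 [0.482862   0.03860358 0.21249625] [0.4825 0.0385 0.212 ] [-0.03847108 -0.28377168  0.18815105]
```

View pics/g1.png

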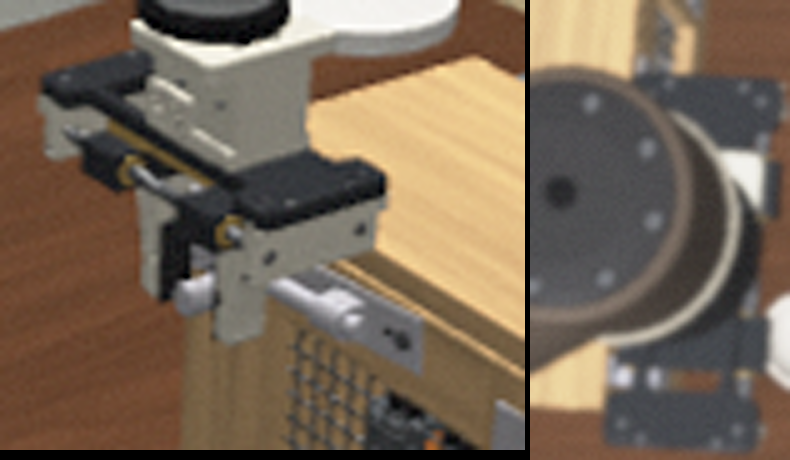

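The combined view shows the knob, its end at about (195,293) in the left crop, between the two fingers, with the gripper's body clear of the cupboard's front. I'll close in steps while watching the force.

```bash
python3 - <<'E'
from h import *
for o in (.27,.23,0):
    robot.move_gripper(o); print(o,robot.read_t(),robot.read_grip_width()*88,robot.read_force().round(2) if hasattr(robot.read_force(),'round') else robot.read_force(),robot.read_finger_force())
print(robot.read_position(),robot.read_ft_torque())
E
```

```text
0.27 6.9167 23.59569359728775 [ 0.21 -0.65  0.21] 0.0
0.23 7.2583 20.395228886882883 [ 0.15 -0.04  0.48] 0.0
0 7.5 17.253750561594433 [-0.17 -0.78  0.26] 29.99979078769684
[0.48250125 0.03849906 0.21199736] [ 0.06522394 -0.07987812  0.02175687]
```

The grip is clean: 17.3 mm wide and no side force. Now lift, check the force, and draw back in steps.

```bash
python3 - <<'E'
from h import *
def st(t): f=np.array(robot.read_force()); print(t,round(robot.read_t(),2),"f(x,y,z)door",np.round([f@X,f@Y,f@Z],2),np.round(robot.read_position(),4))
for l in(.02,.045,.075):
    p,R=pose(1,l); robot.servo_line(p,R,speed=.01); st(l)
for s in(.004,.010,.018,.026,.032,.035):
    p,R=pose(1,.075,s); robot.servo_line(p,R,speed=.02); st(s)
    f=np.array(robot.read_force())
    if np.linalg.norm(f)>12: print("STOP");break
print(robot.read_finger_force(),robot.read_grip_width()*88)
E
```

```text
0.02 7.87 f(x,y,z)door [-0.16  0.5  -2.33] [0.482  0.0385 0.2138]
0.045 8.28 f(x,y,z)door [-0.26  0.66 -1.86] [0.4818 0.0385 0.2167]
0.075 8.76 f(x,y,z)door [-0.88  0.71 -2.54] [0.4814 0.0386 0.2199]
0.004 9.11 f(x,y,z)door [-0.39 -0.6  -2.69] [0.4855 0.0383 0.2199]
0.01 9.56 f(x,y,z)door [-0.13 -0.19 -3.54] [0.4917 0.0379 0.22  ]
0.018 10.11 f(x,y,z)door [-0.57 -1.35 -3.05] [0.4997 0.0373 0.2199]
0.026 10.66 f(x,y,z)door [-0.31 -0.57 -2.23] [0.5076 0.0367 0.2199]
0.032 11.11 f(x,y,z)door [ 0.07 -0.67 -2.54] [0.5136 0.0362 0.2198]
0.035 11.41 f(x,y,z)door [-0.69 -0.06 -2.2 ] [0.5162 0.036  0.2198]
29.999351799488068 17.204876939664462
```

```bash
python3 - <<'E'
from h import *
for s in(.036,.0365,.037,.0375,.038):
    p,R=pose(1,.075,s); robot.servo_line(p,R,speed=.01); robot.dwell(.1)
    f=np.mean([robot.read_force() for _ in range(3)],0); print(s,round(robot.read_t(),2),np.round([f@X,f@Y,f@Z],2))
    if f@Y>5: break
open("s.txt","w").write(str(s))
P,d=robot.grab_frame("scene")
cv2.imwrite("pics/g2.png",cv2.resize(P[130:220,300:405],None,fx=6,fy=6,interpolation=2)[...,::-1])
E
```

```text
0.036 11.76 [-1.46  4.88 -2.04]
0.0365 12.11 [ 0.08  7.22 -0.56]
```

View pics/g2.png

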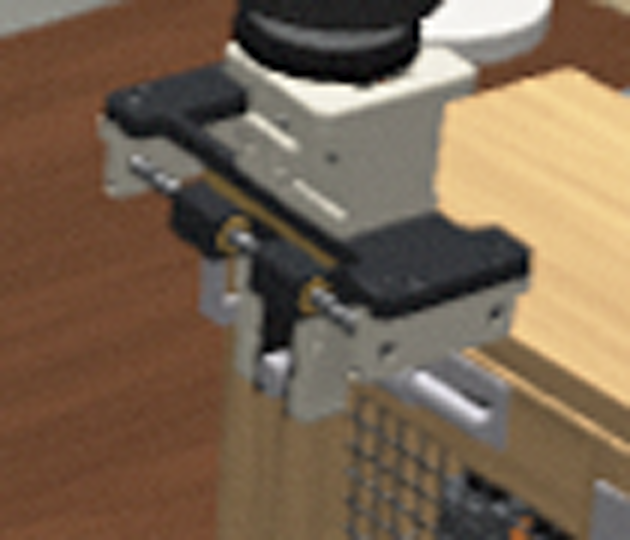

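The picture shows the knob at about (270,370) still held between the pads, the rod drawn back, and the keeper at (215,290) empty. The stop was felt at 36 mm with 5–7 N. Now the opening arc.

```bash
python3 - <<'E'
from h import *
for th in(0.03,.09,.16,.23,.30,.37,.425):
    p,R=pose(1,.075,.036,th); robot.servo_line(p,R,speed=.04)
    f=np.array(robot.read_force()); Rh=Ro.from_rotvec(Z*th)
    print(th,round(robot.read_t(),2),"out/along/z",np.round([f@Rh.apply(X),f@Rh.apply(Y),f[2]],2),round(robot.read_grip_width()*88,2))
    if np.linalg.norm(f)>20: print("STOP");break
for n in("scene","top"):
    P,d=robot.grab_frame(n); np.savez(n+"2.npz",p=P,d=d)
    c=P[130:290,290:490] if n=="scene" else P[170:345,120:290]
    cv2.imwrite(f"pics/o_{n}.png",cv2.resize(c,None,fx=3.4,fy=3.4,interpolation=2)[...,::-1])
E
```

```text
0.03 12.44 out/along/z [ 0.44  5.3  -1.14] 17.42
0.09 12.86 out/along/z [ 0.56  4.76 -2.38] 17.14
0.16 13.32 out/along/z [ 0.82  6.18 -2.32] 17.2
0.23 13.78 out/along/z [ 1.19  5.85 -1.86] 16.99
0.3 14.23 out/along/z [ 1.29  5.62 -2.14] 17.44
0.37 14.69 out/along/z [ 1.09  5.05 -1.64] 17.44
0.425 15.08 out/along/z [ 1.51  5.07 -2.01] 17.06
```

View pics/o_scene.png

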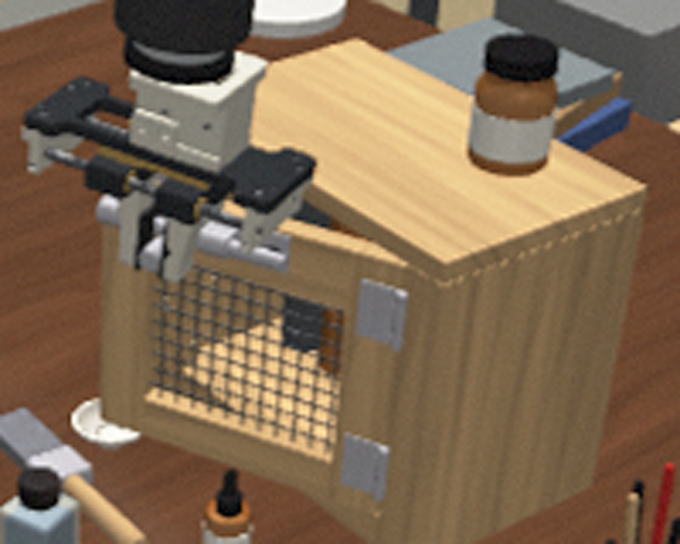

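View pics/o_top.png

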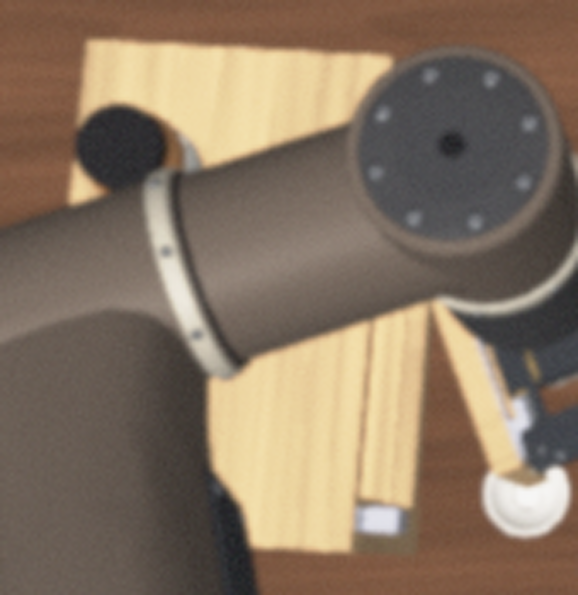

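The door stands open, with the knob held at about (155,260) in the scene crop. In the top crop the leaf's free end is at about (507,477), and the jar, dish and dropper look untouched. I'll check the opening.

```bash
python3 - <<'E'
from h import *
for uv in((512,472),(492,478)):
    p=onz("top",*((np.array(uv)+.5)/3.4-.5+[120,170]),.25); v=(p-HIN)[:2]; 
    print(p.round(4),np.linalg.norm(v).round(4),"angle",np.round(np.arctan2(np.cross(Y[:2],v),Y[:2]@v),3))
e=HIN+Ro.from_rotvec(Z*.42).apply(.244*Y)
print("expected corner",e, "pix crop",(np.array(pix("top",np.array([e[0],e[1],.25])))-[120,170])*3.4)
# scene changes of bystanders: difference of the top/scene pictures
for n in("scene","top"):
    A,B=np.load(n+".npz")["p"].astype(int),np.load(n+"2.npz")["p"].astype(int)
    m=(cv2.GaussianBlur(abs(A-B).max(2).astype(np.float32),(5,5),0)>25).astype(np.uint8)
    k,_,st,_=cv2.connectedComponentsWithStats(m); print(n,[s.tolist() for s in st[1:] if s[4]>15])
print(robot.read_t(),robot.read_force(),robot.read_finger_force(),robot.read_qpos())
E
```

```text
[ 0.4572 -0.0054  0.25  ] 0.2469 angle 0.393
[0.4536 0.0074 0.25  ] 0.2466 angle 0.339
expected corner [ 0.46205334 -0.01062801  0.226     ] pix crop [519.03905582 462.99062378]
scene [[180, 0, 71, 173, 5984], [237, 0, 58, 172, 5148], [296, 0, 150, 275, 17945], [254, 2, 8, 7, 24], [251, 16, 5, 7, 17]]
top [[91, 185, 221, 295, 24346], [123, 399, 58, 81, 3463], [240, 471, 22, 9, 155], [263, 471, 22, 6, 91]]
15.1833 [-5.81054788 -0.46125557 -1.65545263] 30.00154137611389 [ 17.21640673  11.46572955 -13.07523077   0.21186491 -69.82541775
   2.72935039]<stdin>:4: DeprecationWarning: Arrays of 2-dimensional vectors are deprecated. Use arrays of 3-dimensional vectors instead. (deprecated in NumPy 2.0)
```

```bash
python3 -c "
from rig import robot
robot.dwell(.5); print(robot.read_t(),robot.read_force()); print(robot.job_done())"
```

```text
15.6833 [-5.15049753 -0.23157528 -1.9611016 ]
the job is handed in; nothing more can be done
None
```

I lifted the bolt over the lip, drew it back to its stop, opened the door to about 0.4 rad (roughly 10 cm at the free edge), and handed the job in at 15.7 s with the gripper still holding the knob; the pictures showed no bystanders moved.

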